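# Index the drill jig three clicks and hold

### The arm

A 6-joint arm with a two-finger parallel gripper is mounted at the origin on the work surface. World frame = base frame: x ahead of the robot, y to its left, z up, the work surface at z = 0. Lengths are in m, angles in degrees, forces in N, time in s.
With the tool pointing down it reaches from about 0.35 to 0.8 m from the base axis. Payload 7.3 kg.
Tool frame: the origin (TCP) lies at the very end of the fingers, on their centre line; the grasp point (between the pads) lies 19 mm behind it; y points along the fingers, z is the direction in which the jaws open and shut, and the axes are right-handed (so a half turn about y gives the same grasp; the last joint's range is limited). The gripper opens to 85 mm and grips with 20 to 120 N. Pads are 22 mm wide; open, the fingers measure 114 mm over their backs; the gripper's body (76 mm by 85 mm) begins 54 mm behind the grasp point. The pads swing forward as they close: fully open they stand 13 mm farther back than shut.
Start: joints at [63.369, 19.595, 87.324, -0, 73.075, -8.365], TCP at [0.165, 0.499, 0.231] pointing down, gripper open.
Joint ranges: [-145.02, 145.02], [-44.19, 115.74], [2.07, 154.8], [-57.11, 237.11], [16.16, 152.29], [-177.93, 177.93]. Speed limits (degrees/s): [147.25, 147.25, 180, 180, 180, 180].

### API

Orientations are given as a 3x3 rotation matrix whose columns are the frame's x, y, z axes.
In Python, from bench import robot gives the robot as it stands.
- The arm moves only by the tool drive_tool, never from a script. Its argument "commands" is a list of rows, each a list of 5 numbers: the opening, from 0 (shut) to 1 (fully open), then the shift along the tool's x, y, z each as a share of 0.25 m, from -1 to 1, then the turn about the tool's y as a share of 60 degrees, from -1 to 1. In form: [[gripper, x, y, z, spin], ...]. A call has exactly 10 rows; each row shifts and turns the commanded pose from where the row before left it, along the tool's axes as they then stand; what a row does not reach is not made up. A row lasts 1/12 s, in which the tool goes at most 41.7 mm and 7.16 degrees, less where a joint would pass 70% of its speed; a pose out of reach is approached as far as the arm can. A call with a number of a shift or a turn outside -1 to 1 is refused whole. A call with a gripper value outside its range is refused whole. The fingers move at their own pace and stop on an object; the grip force is fixed at half the most. Time passes only in rows, so rows that do not move let the fingers close, or fill a call up. It gives the time, the measured TCP pose, the force and the opening at its end, in the units of the state.
- robot.read_state(): the state, without advancing time (a new reading comes with each control period).
- robot.snapshot(name): name is "scene" or "top" or "wrist"; returns (picture, depth): 400x640x3 uint8, red, green, blue; 400x640 float32, m along the optical axis (not along the pixel's ray), 0 where there is no reading.
- robot.calibration(name): a dict with "camera_matrix" (3x3 intrinsics, pixels), "cam_to_world" (4x4, takes a point from camera to world coordinates); the wrist camera has in their place "tool_from_camera" (4x4, takes a point from camera to tool coordinates, whose origin is the TCP and whose axes are the tool frame's). Camera axes: x right, y up, looking along -z (the intrinsics and any distortion apply to the point x, -y, -z); pixel columns grow to the right and rows downward; lengths in m; the calibration is good to about 2 mm. A picture is of the moment at which its call begins: read the wrist's pose just before it. calibration takes no time and is no camera call.
- robot.close_job(): hands the job in, once; it reports no verdict.
The state is a dict: "t": time; "q": joint angles; "dq": joint speeds; "joint_torque": joint torques, N m; "ee_pos": TCP position; "orientation": TCP orientation; "force": force on the tool from outside, world axes, zero at the start; "moment": the same for the moment, N m; "width": finger opening in m.
Only numpy, scipy, OpenCV 4.12 (cv2) and the standard library are available. Lean on these libraries where they do the work, as an engineer would, in place of code of your own. Each camera call takes 0.05 s, during which the arm holds its last target. There are 200 camera calls.

### The job

The strip is already loaded in the drill jig on the bench. Swing the jig's cover fully shut, then take the indexing lever by its upright grip and advance it from rest by exactly three clicks, feeling for each one and never running on past a fourth. The lever springs back if let go, so finish with the fingers still holding it steady in the third notch, and leave the other things on the bench and jig where they are.

Things in the scene. Friction and masses are not known exactly. Their poses are not given: they have to be found in the camera images.
- cover (a joint): hinge of the jig's cover: 0 = shut flat on the green trough, grows as it opens upward (rad); it starts about 0.6 to 1.0 open. The hinge is stiff, so the cover stays where it is left; about 1 to 3 N down on its front edge moves it
- cover_hinge (a point): middle of the cover's hinge line, level with the cover's underside, 62 mm above the table. y axis: along the hinge; z: out of the cover's upper face; x: in the cover's plane from its front edge to the hinge (level when shut, then away from the robot)
- cover_front (a point): middle of the cover's front frame bar (18 mm wide), on its upper face, 121 mm from the hinge line, 70 mm above the table when shut; axes as cover_hinge. The cover is an aluminium frame with a clear pane, 130 mm from hinge to front edge, 180 mm along the hinge, 8 mm thick, with a steel drill bush 22 mm across standing 10 mm proud in its centre
- lever (a joint): swing of the flat steel indexing lever about its vertical pivot: 0 = at its rest stop, grows counter-clockwise seen from above (rad), end stop at 1.55. A spring always pulls it back: 6 to 7 N at the grip at rest, 7 to 8 N near 1 rad. The notches do not hold it: let go, it flies back to rest. It starts at rest
- detent: the spring-loaded follower under the lever that rides over the teeth, one click each 0.24 rad. On the last 0.12 rad up to a tooth tip the force at the grip stands 1 to 2 N above the pull of the spring; past the tip it drops by 4 to 7 N within 0.05 rad: that drop is the click. 0.07 rad past the tip it is down in the notch. Free travel from rest to the first tip differs each time, 0.14 to 0.34 rad
- lever_grip (a point): centre of the lever's upright round grip: a black cylinder 20 mm across and 72 mm high (48 to 120 mm above the table; this point is 95 mm up), 110 mm from the pivot. x axis: level, from the pivot out along the lever; y axis: the way the grip moves when the lever advances; z up
- sector_pivot (a point): on the lever's pivot axis, 18 mm above the table; belongs to the fixed steel sector with six saw teeth (tips 70 mm from the pivot, 3.5 mm high, under the lever). x axis: level, to the middle of the third notch (half-way from third to fourth tooth tip); z up. Tips lie at -0.60, -0.36, -0.12, 0.12, 0.36, 0.60 rad from it, in the lever's direction of advance
- bush: bystander, to be left alone: loose steel drill bush (ring 26 mm across, 22 mm high) standing on the jig plate
- offcut: bystander, to be left alone: loose L-shaped aluminium offcut, 45 x 30 mm, 30 mm high, on the jig plate behind the lever
- rule: bystander, to be left alone: folded yellow rule, 240 x 34 x 16 mm, lying on the table
- water: bystander, to be left alone: water bottle, 64 mm across, 200 mm high
- beaker: bystander, to be left alone: paper cup, 84 mm across, 110 mm high
- screwdriver: bystander, to be left alone: screwdriver lying on the table
- hammer: bystander, to be left alone: hammer lying on the table

How it is judged:
By the outcome, as a careful person would: the job done as asked, in the order asked, and still so for the second after the job is handed in, while the arm keeps its last pose, push and grip.
It also fails if it takes over 69 s, if anything falls off the work surface, if the arm or the gripper's body presses on something with over 40 N, if the wrist force passes 120 N, or if a joint passes its speed limit or range.

## Working session

There is one attempt and no reset: what is moved stays moved. The work goes in short steps, Python scripts to look and compute and a tool call to move; the robot and the scene stay as the last step left them, time stands still between calls to the robot, and variables do not carry over. Pictures are saved under pics/ and viewed, about 8 in all and at most 12, crops included, and the job is handed in when it is done.

Besides the shell and the picture viewer there is one more tool, called after "Call:" by a JSON object that holds its "op" and its "data". drive_tool: Moves the arm, as the interface text tells. Shift numbers are shares of 0.25 m and turn numbers shares of 60 degrees, none past 1 either way. Its arguments: {"type":"object","properties":{"commands":{"type":"array"}},"required":["commands"]}

```bash
mkdir -p pics
cat > h.py <<'E'
import numpy as np, cv2
from bench import robot
def grab(n):
    s=robot.read_state(); im,d=robot.snapshot(n); c=robot.calibration(n)
    K=np.array(c["camera_matrix"])
    if n=="wrist":
        T=np.eye(4);T[:3,:3]=s["orientation"];T[:3,3]=s["ee_pos"];T=T@np.array(c["tool_from_camera"])
    else: T=np.array(c["cam_to_world"])
    return im,d,K,T,c
def pts(d,K,T):
    v,u=np.mgrid[:d.shape[0],:d.shape[1]]
    x=(u-K[0,2])/K[0,0]*d;y=(v-K[1,2])/K[1,1]*d
    P=np.stack([x,-y,-d,np.ones_like(d)],-1)@T.T
    return P[...,:3]
def plane(u,v,z,K,T):
    r=T[:3,:3]@np.array([(u-K[0,2])/K[0,0],-(v-K[1,2])/K[1,1],-1]);o=T[:3,3]
    return o+r*(z-o[2])/r[2]
E
python3 - <<'E'
from h import *
for n in("scene","top"):
    im,d,K,T,c=grab(n); cv2.imwrite(f"pics/{n}0.png",im[...,::-1]); np.savez(f"{n}0.npz",im=im,d=d,K=K,T=T)
    print(n,K.round(1).tolist(),T.round(3).tolist(),[k for k in c], (d>0).mean())
s=robot.read_state();print({k:np.round(v,3).tolist() for k,v in s.items()})
E
```

```text
scene [[406.0, 0.0, 316.0], [0.0, 406.0, 202.8], [0.0, 0.0, 1.0]] [[0.891, -0.347, 0.293, 0.89], [0.455, 0.676, -0.58, -0.691], [0.003, 0.65, 0.76, 0.979], [0.0, 0.0, 0.0, 1.0]] ['camera_matrix', 'cam_to_world'] 0.99615625
top [[376.8, 0.0, 317.8], [0.0, 376.8, 205.1], [0.0, 0.0, 1.0]] [[-0.028, 0.995, -0.098, 0.386], [-0.999, -0.031, -0.022, -0.034], [-0.025, 0.098, 0.995, 1.5], [0.0, 0.0, 0.0, 1.0]] ['camera_matrix', 'cam_to_world'] 0.996125
{'t': 0.1, 'q': [63.369, 19.632, 87.371, 0.0, 73.076, -8.364], 'dq': [-0.038, -0.119, -0.058, -0.012, -0.024, 0.025], 'joint_torque': [0.003, -43.444, -24.649, -0.0, 0.005, 0.0], 'ee_pos': [0.164, 0.498, 0.231], 'orientation': [[0.95, -0.001, 0.313], [-0.313, -0.001, 0.95], [-0.0, -1.0, -0.001]], 'force': [0.11, -0.534, -0.247], 'moment': [0.023, 0.019, 0.031], 'width': 0.085}
```

View pics/top0.png

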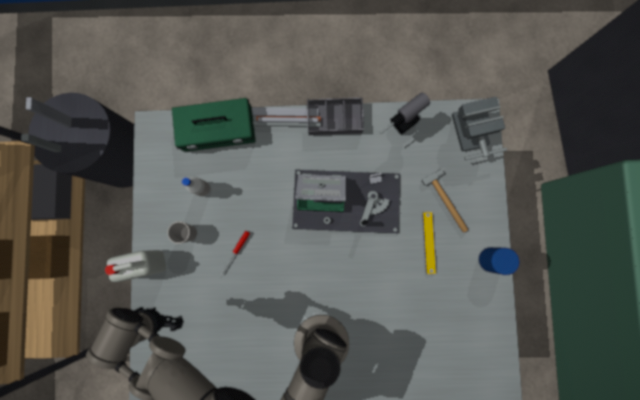

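View pics/scene0.png

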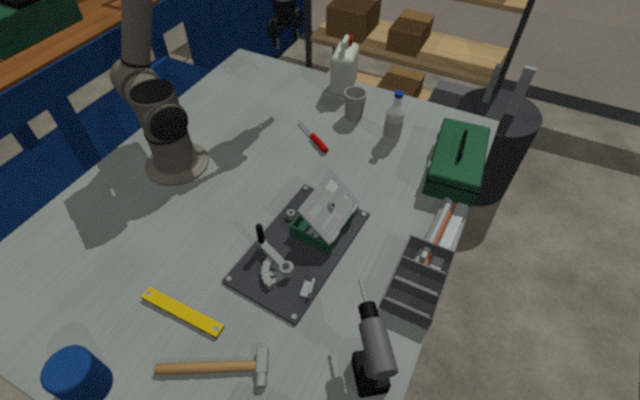

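The top view shows the jig plate at (295–400, 170–232), with the cover at (322, 188), the lever near (372, 207) and the loose bush at (327, 219). In the scene view the grip is at (261, 233) and the pivot is near (287, 267). Next I'll take enlarged crops and depth points.

Run:
```python
from h import *
a=np.load("top0.npz");b=np.load("scene0.npz")
ca=cv2.resize(a["im"][165:240,285:410],None,fx=6,fy=6,interpolation=2)[:,:750]
cb=cv2.resize(b["im"][165:325,215:375],None,fx=3.7,fy=3.7,interpolation=2)
ca=np.clip(ca*1.5,0,255).astype('u1');cb=np.clip(cb*1.3,0,255).astype('u1')
cv2.imwrite("pics/ct.png",ca[...,::-1]);cv2.imwrite("pics/cs.png",cb[...,::-1])
P=pts(a["d"],a["K"],a["T"])
np.set_printoptions(linewidth=250,suppress=True)
print("z mm top"); print((P[168:236:2,290:404:4,2]*1000).round().astype(int))
print(P[200,372],P[200,322],P[240,300])
```

```text
z mm top
[[   4    2   -1    5    0    2    6   -4   -1   -4    0   -4   -4    2    1    1    6    2    0    1    2   -1   -3    4    3   -2    1    6    5]
 [   1    5   16    8   11   15   16    0   -3    0   -1    4    4    6    5   -2    2    4    4    1   -1    4    6    3    0    2   -7    4    3]
 [   0    1   14   12   12   14   14   13   15   13   11    8   16   14   12   17   10   14   11   -2    0   -5    4    5   -2   -1   -4    7   -8]
 [   0    0   20   71   72   77   17    8   10   10   12   13    6   12   10   12   11    8    9   15   15   42   45   17   13    8   13    9    1]
 [   7    4   80   78   73   75   81   77   71   75   67   71   67   66   19    9   16   11   15   10   42   38   19   17   12   11   10   11    4]
 [  -6   14   82   84   81   86   80   74   79   76   83   79   77   80   11   13   18   12   14   15   16   18   20   16   17   10   15   14    0]
 [   4    7   94   86   84   84   88   89   87   81   75   80   82   87    9   14   11   19   15   12   26   20   18    9   15   10   14   13    4]
 [  -2   18   97   97   93   93   98   91   94   94   9
[... 3352 characters left out ...]
 -1    9   10   15   11    6   18   14   14    8   18    8    6   18   15   17   13   12   10   18   18   13   13   13   21   11   19   13   -5]
 [   5    1    0    3    2    4    5   14   16   11   18   14   16   13   12   13    5   10   14   15    8   12   14   15   13   12   23    3    1]
 [   3    1    1    1   -5   -6    2    0   -3    0    7   -3    3    6    0    2   -2    1   11   14   11    7    8   15   12   12   10   -3    0]
 [   2    2   -2   -2   -1   -6    2   -2    4    2    6   -5    5   -4    7   -1   -2    0   -1   -3    1   -2    3    2    0   -4    1    1    3]]
[ 0.54280877 -0.21176769  0.05297686] [ 0.55145196 -0.01897434  0.02954399] [0.39773252 0.07337007 0.00018462]
```

View pics/ct.png

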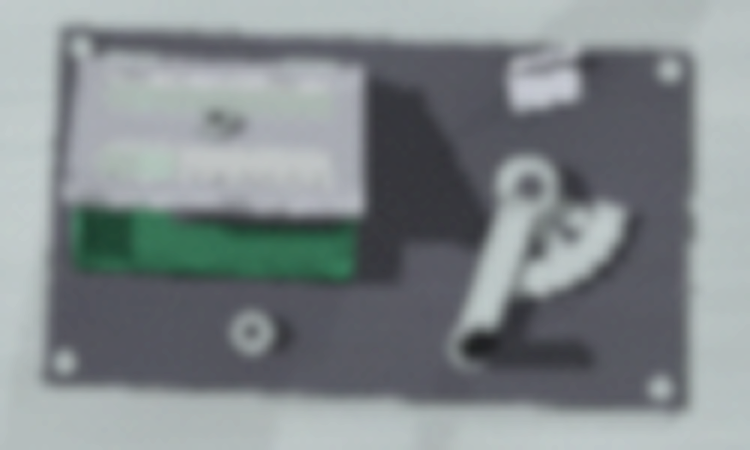

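View pics/cs.png

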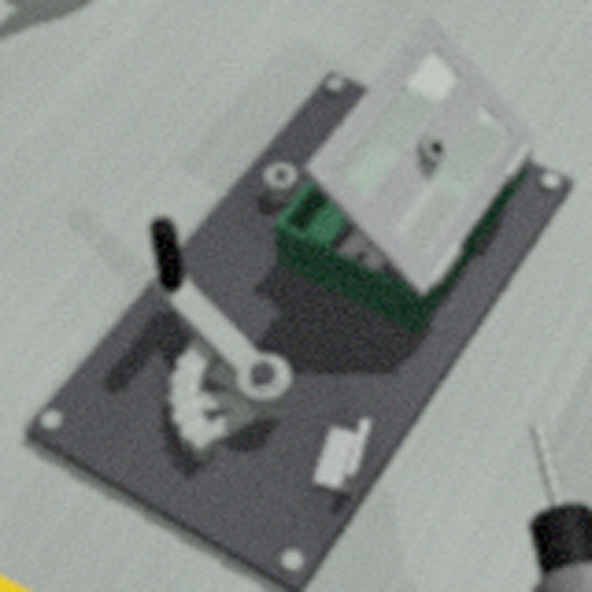

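Run:
```python
from h import *
np.set_printoptions(precision=4,suppress=True)
for n,box in(("top",(340,405,165,240)),("scene",(240,300,210,290))):
    a=np.load(n+"0.npz");P=pts(a["d"],a["K"],a["T"]);u0,u1,v0,v1=box
    m=np.zeros(P.shape[:2],bool);m[v0:v1,u0:u1]=1
    dark=(a["im"].max(-1)<60)&m&(P[...,2]>.06)&(P[...,2]<.14)
    Q=P[dark];print(n,"grip",dark.sum(),Q.mean(0),Q.min(0),Q.max(0)); tp=Q[Q[:,2]>.112]; print(" top",len(tp),tp.mean(0))
    print(" lever pts at z 44-58", end=" ");L=P[m&(P[...,2]>.042)&(P[...,2]<.06)&(a["im"].min(-1)>90)];print(len(L),L.mean(0),L.min(0),L.max(0))
a=np.load("top0.npz");K,T=a["K"],a["T"]
for nm,u,v,z in(("pivot",527,185,.05),("griptop",482,345,.12),("loosebush",253,332,.034),("offcut",543,80,.042),("plate bl",45,380,.012),("plate br",685,405,.012),("plate tr",690,52,.012),("plate tl",65,30,.012),("trough fl",75,268,.06),("trough fr",352,276,.06)):
    print(nm,plane(285+u/6-.4,165+v/6-.4,z,K,T))
P=pts(a["d"],K,T);C=P[176:198,300:344].reshape(-1,3);C=C[(C[:,2]>.06)&(C[:,2]<.17)]
c=np.median(C,0)
for _ in range(4):
    c=C.mean(0);U,S,V=np.linalg.svd(C-c,full_matrices=False);n=V[2]*np.sign(V[2][2]);C=C[abs((C-c)@n)<.008]
print("cover c",c,"n",n,"angle",np.arccos(n[2]))
m=np.zeros(P.shape[:2],bool);m[168:205,290:352]=1
Q=P[m&(abs((P-c)@n)<.01)&(P[...,2]>.055)];print(Q.min(0),Q.max(0))
s=np.load("scene0.npz")
b=s
for nm,u,v,z in(("pivot",263,376,.05),("griptop",163,222,.12),("loosebush",281,175,.034)):
    print("S",nm,plane(215+u/3.7-.4,165+v/3.7-.4,z,b["K"],b["T"]))
for nm,u,v in(("cov front nearR",308,165),("cov frontL",430,20),("hingeR",425,292),("hingeL",532,150)):
    uu,vv=215+u/3.7,165+v/3.7
    o=b["T"][:3,3];r=plane(uu,vv,0,b["K"],b["T"])-o;print(nm,o+r*((c-o)@n)/(r@n))
```

```text
top grip 25 [ 0.4653 -0.1604  0.1116] [ 0.4482 -0.1825  0.0607] [ 0.5335 -0.0869  0.1274]
 top 21 [ 0.4554 -0.1728  0.1208]
 lever pts at z 44-58 173 [ 0.5315 -0.2     0.0488] [ 0.4708 -0.2485  0.0421] [ 0.6488 -0.1708  0.0599]
scene grip 97 [ 0.463  -0.1781  0.0946] [ 0.4515 -0.1867  0.0602] [ 0.5383 -0.1013  0.1214]
 top 28 [ 0.4599 -0.1786  0.1173]
 lever pts at z 44-58 311 [ 0.5241 -0.2023  0.0481] [ 0.4642 -0.2337  0.0422] [ 0.5776 -0.1664  0.0586]
pivot [ 0.5608 -0.2146  0.05  ]
griptop [ 0.4552 -0.1744  0.12  ]
loosebush [ 0.4723 -0.0353  0.034 ]
offcut [ 0.6302 -0.2288  0.042 ]
plate bl [0.446  0.1027 0.012 ]
plate br [ 0.4174 -0.316   0.012 ]
plate tr [ 0.6508 -0.3308  0.012 ]
plate tl [0.6795 0.0842 0.012 ]
trough fl [0.5152 0.0774 0.06  ]
trough fr [ 0.5047 -0.0995  0.06  ]
cover c [ 0.5933 -0.0194  0.11  ] n [ 0.6405 -0.0468  0.7665] angle 0.6973879275147902
[ 0.5356 -0.1061  0.0623] [0.6501 0.0777 0.158 ]
S pivot [ 0.5602 -0.2159  0.05  ]
S griptop [ 0.4571 -0.1728  0.12  ]
S loosebush [ 0.4733 -0.0365  0.034 ]
cov front nearR [ 0.5389 -0.1009  0.1505]
cov frontL [0.5527 0.072  0.1495]
hingeR [ 0.6382 -0.1086  0.067 ]
hingeL [0.6537 0.0556 0.0641]
```

The geometry from both views agrees:
- **Pivot:** about (0.5605, -0.215)
- **Grip:** about (0.456, -0.174)
- **Cover:** about 0.70 rad open, front bar near (0.558, -0.015, 0.146)
- **Jig yaw:** about -4°

I'll move above the front bar with the fingers shut.

Call:
{"op": "drive_tool", "data": {"commands": [[0,0.106,0,-0.073,0],[0,0.106,0,-0.073,0],[0,0.106,0,-0.073,0],[0,0.106,0,-0.073,0],[0,0.106,0,-0.073,0],[0,0.106,0,-0.073,0],[0,0.106,0,-0.073,0],[0,0.106,0,-0.073,0],[0,0.106,0,-0.073,0],[0,0.106,0,-0.073,0]]}}

```text
t: 0.93
ee_pos: [0.3594, 0.2407, 0.2311]
orientation: [[0.95, -0.0, 0.313], [-0.313, -0.0, 0.95], [-0.0, -1.0, -0.0]]
force: [-0.6, 0.7, -0.5]
width: -0.0
```

Call:
{"op": "drive_tool", "data": {"commands": [[0,0.106,0,-0.073,0],[0,0.106,0,-0.073,0],[0,0.106,0,-0.073,0],[0,0.106,0,-0.073,0],[0,0.106,0,-0.073,0],[0,0.106,0,-0.073,0],[0,0.106,0,-0.073,0],[0,0.106,0,-0.073,0],[0,0.106,0,-0.073,0],[0,0.106,0.05,-0.073,0]]}}

```text
t: 1.77
ee_pos: [0.5552, -0.0158, 0.2204]
orientation: [[0.95, 0.004, 0.314], [-0.314, -0.0, 0.95], [0.004, -1.0, 0.001]]
force: [-0.1, 0.5, 0.4]
width: 0.0
```

Call:
{"op": "drive_tool", "data": {"commands": [[0,0,0.056,0,0],[0,0,0.056,0,0],[0,0,0.056,0,0],[0,0,0.056,0,0],[0,0,0.056,0,0],[0,-0.0088,0.018,-0.0029,0],[0,-0.0088,0.018,-0.0029,0],[0,-0.0088,0.018,-0.0029,0],[0,-0.0088,0.018,-0.0029,0],[0,-0.0088,0.018,-0.0029,0]]}}

```text
t: 2.6
ee_pos: [0.5418, -0.0141, 0.1265]
orientation: [[0.95, 0.001, 0.313], [-0.313, -0.0, 0.95], [0.001, -1.0, 0.0]]
force: [-0.3, 0.1, 1.5]
width: -0.0002
```

Call:
{"op": "drive_tool", "data": {"commands": [[0,-0.0065,0.018,-0.0021,0],[0,-0.0065,0.018,-0.0021,0],[0,-0.0065,0.018,-0.0021,0],[0,-0.0065,0.018,-0.0021,0],[0,-0.0065,0.018,-0.0021,0],[0,-0.0065,0.018,-0.0021,0],[0,-0.0065,0.018,-0.0021,0],[0,-0.0065,0.018,-0.0021,0],[0,-0.0065,0.018,-0.0021,0],[0,-0.0065,0.018,-0.0021,0]]}}

```text
t: 3.43
ee_pos: [0.5247, -0.0141, 0.0808]
orientation: [[0.95, 0.0, 0.313], [-0.313, -0.0, 0.95], [0.0, -1.0, 0.0]]
force: [0.3, 0.3, 0.3]
width: -0.0003
```

Call:
{"op": "drive_tool", "data": {"commands": [[0,0.001,0.006,0,0],[0,0.001,0.006,0,0],[0,0.001,0.006,0,0],[0,0.001,0.006,0,0],[0,0.001,0.006,0,0],[0,0.001,0.006,0,0],[0,0.001,0.006,0,0],[0,0.001,0.006,0,0],[0,0,0,0,0],[0,0,0,0,0]]}}

```text
t: 4.27
ee_pos: [0.5266, -0.0146, 0.0705]
orientation: [[0.95, 0.0, 0.313], [-0.313, 0.0, 0.95], [0.0, -1.0, 0.0]]
force: [-4.6, 1.8, 12.8]
width: 0.0001
```

Run:
```python
from h import *
s=robot.read_state();print(s["t"],s["force"],s["ee_pos"])
im,d,K,T,c=grab("scene")
cv2.imwrite("pics/s1.png",cv2.resize(np.clip(im[130:325,180:375]*1.3,0,255).astype('u1'),None,fx=3,fy=3)[...,::-1])
```

```text
4.2667 [-4.5774491   1.75971287 12.79275581] [ 0.52656565 -0.01458873  0.07047132]
```

View pics/s1.png

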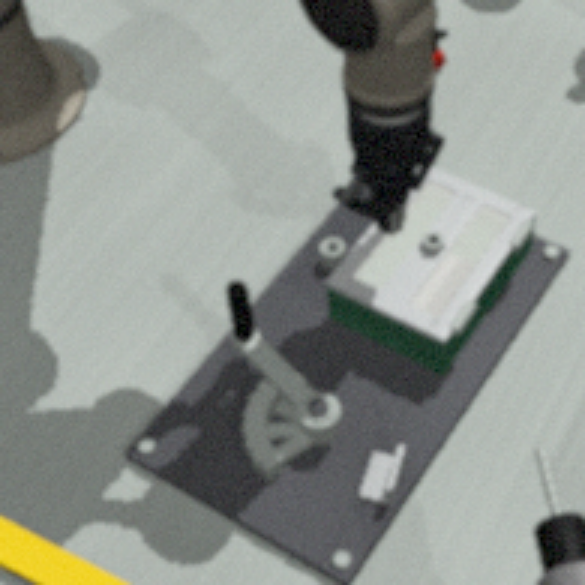

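Picture 5 shows the cover flat on the trough, with the fingertip on its front bar at 12.8 N and z = 0.0705. The bush and the lever are untouched. Now lift and move over the grip.

Call:
{"op": "drive_tool", "data": {"commands": [[0,0,-0.12,0,0],[0,0,-0.12,0,0],[0,0,-0.12,0,0],[0.8,0,-0.12,0,0],[0.8,-0.0112,0,-0.1155,0],[0.8,-0.0112,0,-0.1155,0],[0.8,-0.0112,0,-0.1155,0],[0.8,-0.0112,0,-0.1155,0],[0.8,-0.0112,0,-0.1155,0],[0.8,-0.0112,0,-0.1155,0.058]]}}

```text
t: 5.15
ee_pos: [0.4558, -0.1751, 0.1893]
orientation: [[0.929, 0.0, 0.37], [-0.37, -0.0, 0.929], [0.0, -1.0, 0.0]]
force: [-0.0, 0.0, 0.3]
width: 0.0684
```

Run:
```python
from h import *
s=robot.read_state();print(s["t"],s["force"],s["ee_pos"],s["q"])
im,d,K,T,c=grab("wrist")
cv2.imwrite("pics/w1.png",np.clip(im*1.4,0,255).astype('u1')[...,::-1])
im2,d2,K2,T2,_=grab("scene")
P=pts(d2,K2,T2);C=P[190:245,300:355].reshape(-1,3);C=C[(C[:,2]>.055)&(C[:,2]<.17)]
for _ in range(4):
    c=C.mean(0);V=np.linalg.svd(C-c,full_matrices=False)[2];n=V[2]*np.sign(V[2][2]);C=C[abs((C-c)@n)<.006]
print("cover",c,n)
# project expected grip top & pivot in wrist
def proj(p):
    q=np.linalg.inv(T)@np.r_[p,1]; return K[0,0]*q[0]/-q[2]+K[0,2],K[1,1]*-q[1]/-q[2]+K[1,2]
for p in((.4565,-.1735,.12),(.5605,-.2145,.05),(s["ee_pos"])):print(proj(p))
np.savez("w1.npz",im=im,d=d,K=K,T=T)
```

```text
5.15 [-0.00334769  0.01383195  0.34581172] [ 0.45578406 -0.17507096  0.18934116] [-3.00173305e+01  1.80594173e+01  9.67204128e+01  4.42973782e-03
  6.51926299e+01 -9.83005348e+01]
cover [ 0.58015674 -0.02026828  0.0687036 ] [-7.80215231e-03 -4.11142522e-04  9.99969478e-01]
(np.float64(316.9539999672872), np.float64(214.0321789185806))
(np.float64(316.78327633178293), np.float64(292.060674056916))
(np.float64(314.2473683226261), np.float64(263.35208265266203))
```

View pics/w1.png

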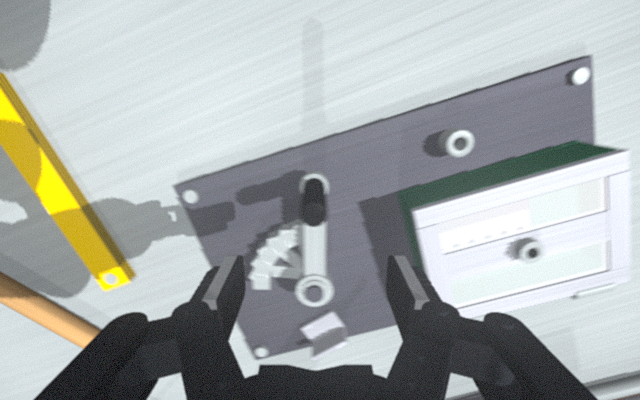

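The wrist view shows the grip's top at (314, 214) and the pivot boss at (314, 291). The finger centre line is at u ≈ 314, so the grip is centred and aligned. The cover plane also measures flat. Descend and close.

Call:
{"op": "drive_tool", "data": {"commands": [[0.8,0,0.0453,0,0],[0.8,0,0.0453,0,0],[0.8,0,0.0453,0,0],[0.8,0,0.0453,0,0],[0.8,0,0.0453,0,0],[0.8,0,0.0453,0,0],[0.8,0,0.0453,0,0],[0.8,0,0.0453,0,0],[0.8,0,0.0453,0,0],[0.8,0,0.0453,0,0]]}}

```text
t: 6.08
ee_pos: [0.4568, -0.1733, 0.0755]
orientation: [[0.929, 0.0, 0.37], [-0.37, 0.0, 0.929], [0.0, -1.0, 0.0]]
force: [0.1, 0.1, -0.8]
width: 0.0683
```

Call:
{"op": "drive_tool", "data": {"commands": [[0,0,0,0,0],[0,0,0,0,0],[0,0,0,0,0],[0,0,0,0,0],[0,0,0,0,0],[0,0,0,0,0],[0,0,0,0,0],[0,0,0,0,0],[0,0,0,0,0],[0,0,0,0,0]]}}

```text
t: 6.92
ee_pos: [0.4566, -0.175, 0.077]
orientation: [[0.929, 0.001, 0.37], [-0.37, -0.002, 0.929], [0.002, -1.0, -0.001]]
force: [-2.1, -4.9, 2.0]
width: 0.0187
```

```bash
cat > st.py <<'E'
from h import *
s=robot.read_state();p=np.array(s["ee_pos"]);f=np.array(s["force"]);v=p[:2]-[.5588,-.2157]
a=np.arctan2(v[1],v[0])%(2*np.pi);a0=np.arctan2(.0407,-.1022)
t=np.array([-np.sin(a),np.cos(a)])
O=np.array(s["orientation"]);yaw=np.arctan2(O[1,2],O[0,2])-np.arctan2(.929,.37)
print(f"t {s['t']:.2f} ang {a-a0:.4f} yaw {yaw:.4f} r {np.hypot(*v)*1e3:.1f} z {p[2]:.4f} Ft {f[:2]@t:.2f} Fr {f[:2]@v/np.hypot(*v):.2f} Fz {f[2]:.2f} w {s['width']:.4f} q6 {s['q'][5]:.0f}")
E
python3 st.py
```

```text
t 6.92 ang -0.0004 yaw -0.0003 r 110.0 z 0.0770 Ft 5.35 Fr 0.08 Fz 1.98 w 0.0187 q6 -98
```

Call:
{"op": "drive_tool", "data": {"commands": [[0,2e-05,0,-0.0044,-0.00955],[0,2e-05,0,-0.0044,-0.00955],[0,2e-05,0,-0.0044,-0.00955],[0,2e-05,0,-0.0044,-0.00955],[0,2e-05,0,-0.0044,-0.00955],[0,2e-05,0,-0.0044,-0.00955],[0,2e-05,0,-0.0044,-0.00955],[0,2e-05,0,-0.0044,-0.00955],[0,0,0,0,0],[0,0,0,0,0]]}}

```text
t: 7.75
ee_pos: [0.4542, -0.1819, 0.077]
orientation: [[0.955, 0.002, 0.295], [-0.295, 0.0, 0.955], [0.002, -1.0, 0.001]]
force: [-0.0, 3.8, 6.0]
width: 0.0186
```

```bash
python3 st.py
```

```text
t 7.75 ang 0.0664 yaw 0.0793 r 110.0 z 0.0770 Ft -3.59 Fr 1.18 Fz 6.05 w 0.0186 q6 -104
```

Call:
{"op": "drive_tool", "data": {"commands": [[0,2e-05,0,-0.0044,-0.00955],[0,2e-05,0,-0.0044,-0.00955],[0,2e-05,0,-0.0044,-0.00955],[0,2e-05,0,-0.0044,-0.00955],[0,0,0,0,0],[0,0,0,0,0],[0,0,0,0,0],[0,0,0,0,0],[0,0,0,0,0],[0,0,0,0,0]]}}

```text
t: 8.58
ee_pos: [0.4529, -0.1861, 0.077]
orientation: [[0.966, 0.002, 0.257], [-0.257, 0.0, 0.966], [0.002, -1.0, 0.001]]
force: [1.0, 4.0, 6.3]
width: 0.0185
```

```bash
python3 st.py
```

```text
t 8.58 ang 0.1060 yaw 0.1194 r 109.9 z 0.0770 Ft -4.14 Fr 0.07 Fz 6.30 w 0.0185 q6 -107
```

Call:
{"op": "drive_tool", "data": {"commands": [[0,2e-05,0,-0.0044,-0.00955],[0,2e-05,0,-0.0044,-0.00955],[0,2e-05,0,-0.0044,-0.00955],[0,0,0,0,0],[0,0,0,0,0],[0,0,0,0,0],[0,0,0,0,0],[0,0,0,0,0],[0,0,0,0,0],[0,0,0,0,0]]}}

```text
t: 9.42
ee_pos: [0.4521, -0.1892, 0.077]
orientation: [[0.974, 0.002, 0.228], [-0.228, 0.0, 0.974], [0.002, -1.0, 0.001]]
force: [0.4, 3.2, 6.6]
width: 0.0186
```

```bash
python3 st.py
```

```text
t 9.42 ang 0.1359 yaw 0.1494 r 109.9 z 0.0770 Ft -3.22 Fr 0.43 Fz 6.65 w 0.0186 q6 -109
```

Call:
{"op": "drive_tool", "data": {"commands": [[0,2e-05,0,-0.0044,-0.00955],[0,2e-05,0,-0.0044,-0.00955],[0,2e-05,0,-0.0044,-0.00955],[0,0,0,0,0],[0,0,0,0,0],[0,0,0,0,0],[0,0,0,0,0],[0,0,0,0,0],[0,0,0,0,0],[0,0,0,0,0]]}}

```text
t: 10.25
ee_pos: [0.4514, -0.1924, 0.077]
orientation: [[0.98, 0.002, 0.198], [-0.198, 0.0, 0.98], [0.002, -1.0, 0.001]]
force: [0.0, 3.8, 6.4]
width: 0.0185
```

```bash
python3 st.py
```

```text
t 10.25 ang 0.1654 yaw 0.1793 r 109.9 z 0.0770 Ft -3.77 Fr 0.77 Fz 6.39 w 0.0185 q6 -111
```

Call:
{"op": "drive_tool", "data": {"commands": [[0,2e-05,0,-0.0044,-0.00955],[0,2e-05,0,-0.0044,-0.00955],[0,2e-05,0,-0.0044,-0.00955],[0,0,0,0,0],[0,0,0,0,0],[0,0,0,0,0],[0,0,0,0,0],[0,0,0,0,0],[0,0,0,0,0],[0,0,0,0,0]]}}

```text
t: 11.08
ee_pos: [0.4507, -0.1955, 0.0769]
orientation: [[0.986, 0.002, 0.169], [-0.169, 0.001, 0.986], [0.002, -1.0, 0.001]]
force: [0.6, 4.8, 6.8]
width: 0.0185
```

```bash
python3 st.py
```

```text
t 11.08 ang 0.1939 yaw 0.2093 r 109.9 z 0.0769 Ft -4.80 Fr 0.28 Fz 6.83 w 0.0185 q6 -113
```

Call:
{"op": "drive_tool", "data": {"commands": [[0,2e-05,0,-0.0044,-0.00955],[0,2e-05,0,-0.0044,-0.00955],[0,2e-05,0,-0.0044,-0.00955],[0,0,0,0,0],[0,0,0,0,0],[0,0,0,0,0],[0,0,0,0,0],[0,0,0,0,0],[0,0,0,0,0],[0,0,0,0,0]]}}

```text
t: 11.92
ee_pos: [0.4502, -0.1987, 0.077]
orientation: [[0.99, 0.002, 0.139], [-0.139, 0.001, 0.99], [0.001, -1.0, 0.001]]
force: [-0.1, 4.9, 7.7]
width: 0.0186
```

```bash
python3 st.py
```

```text
t 11.92 ang 0.2240 yaw 0.2393 r 109.9 z 0.0770 Ft -4.85 Fr 0.89 Fz 7.72 w 0.0186 q6 -115
```

Call:
{"op": "drive_tool", "data": {"commands": [[0,2e-05,0,-0.0044,-0.00955],[0,2e-05,0,-0.0044,-0.00955],[0,2e-05,0,-0.0044,-0.00955],[0,0,0,0,0],[0,0,0,0,0],[0,0,0,0,0],[0,0,0,0,0],[0,0,0,0,0],[0,0,0,0,0],[0,0,0,0,0]]}}

```text
t: 12.75
ee_pos: [0.4498, -0.202, 0.077]
orientation: [[0.994, 0.002, 0.109], [-0.109, 0.001, 0.994], [0.002, -1.0, 0.001]]
force: [0.0, 4.8, 7.4]
width: 0.0189
```

```bash
python3 st.py
```

```text
t 12.75 ang 0.2538 yaw 0.2693 r 109.9 z 0.0770 Ft -4.72 Fr 0.57 Fz 7.43 w 0.0189 q6 -117
```

Call:
{"op": "drive_tool", "data": {"commands": [[0,2e-05,0,-0.0044,-0.00955],[0,2e-05,0,-0.0044,-0.00955],[0,2e-05,0,-0.0044,-0.00955],[0,0,0,0,0],[0,0,0,0,0],[0,0,0,0,0],[0,0,0,0,0],[0,0,0,0,0],[0,0,0,0,0],[0,0,0,0,0]]}}

```text
t: 13.58
ee_pos: [0.4494, -0.2059, 0.077]
orientation: [[0.997, 0.001, 0.079], [-0.079, -0.0, 0.997], [0.002, -1.0, -0.0]]
force: [-0.6, 1.8, 5.6]
width: 0.0186
```

```bash
python3 st.py
```

```text
t 13.58 ang 0.2900 yaw 0.2998 r 109.8 z 0.0770 Ft -1.75 Fr 0.71 Fz 5.62 w 0.0186 q6 -119
```

Call:
{"op": "drive_tool", "data": {"commands": [[0,2e-05,0,-0.0044,-0.00955],[0,2e-05,0,-0.0044,-0.00955],[0,2e-05,0,-0.0044,-0.00955],[0,0,0,0,0],[0,0,0,0,0],[0,0,0,0,0],[0,0,0,0,0],[0,0,0,0,0],[0,0,0,0,0],[0,0,0,0,0]]}}

```text
t: 14.42
ee_pos: [0.4492, -0.2094, 0.077]
orientation: [[0.999, 0.001, 0.049], [-0.049, -0.001, 0.999], [0.001, -1.0, -0.001]]
force: [-1.4, 0.9, 5.9]
width: 0.0189
```

```bash
python3 st.py
```

```text
t 14.42 ang 0.3213 yaw 0.3299 r 109.8 z 0.0770 Ft -0.77 Fr 1.44 Fz 5.91 w 0.0189 q6 -121
```

First click: the force peaked by 0.254 rad and had fallen about 4 N by 0.321, so the first tip is at about 0.265. I expect the second near 0.505.

Call:
{"op": "drive_tool", "data": {"commands": [[0,2e-05,0,-0.0044,-0.00955],[0,2e-05,0,-0.0044,-0.00955],[0,2e-05,0,-0.0044,-0.00955],[0,2e-05,0,-0.0044,-0.00955],[0,2e-05,0,-0.0044,-0.00955],[0,2e-05,0,-0.0044,-0.00955],[0,0,0,0,0],[0,0,0,0,0],[0,0,0,0,0],[0,0,0,0,0]]}}

```text
t: 15.25
ee_pos: [0.449, -0.2154, 0.077]
orientation: [[1.0, 0.001, -0.01], [0.01, 0.0, 1.0], [0.001, -1.0, 0.0]]
force: [-0.8, 4.5, 7.1]
width: 0.019
```

```bash
python3 st.py
```

```text
t 15.25 ang 0.3759 yaw 0.3894 r 109.8 z 0.0770 Ft -4.53 Fr 0.83 Fz 7.06 w 0.0190 q6 -125
```

Call:
{"op": "drive_tool", "data": {"commands": [[0,2e-05,0,-0.0044,-0.00955],[0,2e-05,0,-0.0044,-0.00955],[0,2e-05,0,-0.0044,-0.00955],[0,2e-05,0,-0.0044,-0.00955],[0,2e-05,0,-0.0044,-0.00955],[0,2e-05,0,-0.0044,-0.00955],[0,0,0,0,0],[0,0,0,0,0],[0,0,0,0,0],[0,0,0,0,0]]}}

```text
t: 16.08
ee_pos: [0.4492, -0.2216, 0.077]
orientation: [[0.998, 0.001, -0.07], [0.07, 0.001, 0.998], [0.001, -1.0, 0.001]]
force: [-0.2, 5.1, 7.0]
width: 0.0187
```

```bash
python3 st.py
```

```text
t 16.08 ang 0.4331 yaw 0.4493 r 109.8 z 0.0770 Ft -5.10 Fr -0.11 Fz 6.95 w 0.0187 q6 -129
```

Call:
{"op": "drive_tool", "data": {"commands": [[0,2e-05,0,-0.0044,-0.00955],[0,2e-05,0,-0.0044,-0.00955],[0,2e-05,0,-0.0044,-0.00955],[0,2e-05,0,-0.0044,-0.00955],[0,0,0,0,0],[0,0,0,0,0],[0,0,0,0,0],[0,0,0,0,0],[0,0,0,0,0],[0,0,0,0,0]]}}

```text
t: 16.92
ee_pos: [0.4496, -0.226, 0.0769]
orientation: [[0.994, 0.001, -0.11], [0.11, 0.001, 0.994], [0.001, -1.0, 0.001]]
force: [-0.5, 4.8, 8.5]
width: 0.0187
```

```bash
python3 st.py
```

```text
t 16.92 ang 0.4728 yaw 0.4894 r 109.7 z 0.0769 Ft -4.84 Fr 0.05 Fz 8.47 w 0.0187 q6 -132
```

Call:
{"op": "drive_tool", "data": {"commands": [[0,2e-05,0,-0.0044,-0.00955],[0,2e-05,0,-0.0044,-0.00955],[0,2e-05,0,-0.0044,-0.00955],[0,0,0,0,0],[0,0,0,0,0],[0,0,0,0,0],[0,0,0,0,0],[0,0,0,0,0],[0,0,0,0,0],[0,0,0,0,0]]}}

```text
t: 17.75
ee_pos: [0.45, -0.2295, 0.077]
orientation: [[0.99, 0.001, -0.14], [0.14, 0.001, 0.99], [0.001, -1.0, 0.0]]
force: [-1.1, 4.4, 7.8]
width: 0.0187
```

```bash
python3 st.py
```

```text
t 17.75 ang 0.5051 yaw 0.5195 r 109.7 z 0.0770 Ft -4.51 Fr 0.56 Fz 7.83 w 0.0187 q6 -134
```

Call:
{"op": "drive_tool", "data": {"commands": [[0,2e-05,0,-0.0044,-0.00955],[0,2e-05,0,-0.0044,-0.00955],[0,2e-05,0,-0.0044,-0.00955],[0,0,0,0,0],[0,0,0,0,0],[0,0,0,0,0],[0,0,0,0,0],[0,0,0,0,0],[0,0,0,0,0],[0,0,0,0,0]]}}

```text
t: 18.58
ee_pos: [0.4506, -0.2338, 0.077]
orientation: [[0.985, 0.002, -0.17], [0.17, -0.001, 0.985], [0.001, -1.0, -0.001]]
force: [-1.1, -0.6, 5.1]
width: 0.0187
```

```bash
python3 st.py
```

```text
t 18.58 ang 0.5444 yaw 0.5500 r 109.7 z 0.0770 Ft 0.39 Fr 1.16 Fz 5.10 w 0.0187 q6 -136
```

Call:
{"op": "drive_tool", "data": {"commands": [[0,2e-05,0,-0.0044,-0.00955],[0,2e-05,0,-0.0044,-0.00955],[0,2e-05,0,-0.0044,-0.00955],[0,0,0,0,0],[0,0,0,0,0],[0,0,0,0,0],[0,0,0,0,0],[0,0,0,0,0],[0,0,0,0,0],[0,0,0,0,0]]}}

```text
t: 19.42
ee_pos: [0.4511, -0.2363, 0.077]
orientation: [[0.98, 0.001, -0.199], [0.199, 0.0, 0.98], [0.001, -1.0, -0.0]]
force: [-0.5, 2.3, 6.8]
width: 0.0187
```

```bash
python3 st.py
```

```text
t 19.42 ang 0.5684 yaw 0.5796 r 109.7 z 0.0770 Ft -2.35 Fr 0.08 Fz 6.79 w 0.0187 q6 -138
```

Second click: a drop of about 5 N between 0.505 and 0.544 rad. I expect the third tip near 0.745.

Call:
{"op": "drive_tool", "data": {"commands": [[0,2e-05,0,-0.0044,-0.00955],[0,2e-05,0,-0.0044,-0.00955],[0,2e-05,0,-0.0044,-0.00955],[0,2e-05,0,-0.0044,-0.00955],[0,2e-05,0,-0.0044,-0.00955],[0,2e-05,0,-0.0044,-0.00955],[0,2e-05,0,-0.0044,-0.00955],[0,0,0,0,0],[0,0,0,0,0],[0,0,0,0,0]]}}

```text
t: 20.25
ee_pos: [0.4528, -0.2435, 0.077]
orientation: [[0.964, 0.001, -0.267], [0.267, 0.001, 0.964], [0.001, -1.0, 0.0]]
force: [-1.9, 3.9, 8.3]
width: 0.0186
```

```bash
python3 st.py
```

```text
t 20.25 ang 0.6355 yaw 0.6495 r 109.6 z 0.0770 Ft -4.22 Fr 0.81 Fz 8.30 w 0.0186 q6 -142
```

Call:
{"op": "drive_tool", "data": {"commands": [[0,2e-05,0,-0.0044,-0.00955],[0,2e-05,0,-0.0044,-0.00955],[0,2e-05,0,-0.0044,-0.00955],[0,2e-05,0,-0.0044,-0.00955],[0,2e-05,0,-0.0044,-0.00955],[0,2e-05,0,-0.0044,-0.00955],[0,0,0,0,0],[0,0,0,0,0],[0,0,0,0,0],[0,0,0,0,0]]}}

```text
t: 21.08
ee_pos: [0.4546, -0.2496, 0.077]
orientation: [[0.946, 0.0, -0.324], [0.324, 0.001, 0.946], [0.001, -1.0, 0.001]]
force: [-1.1, 5.4, 8.2]
width: 0.0186
```

```bash
python3 st.py
```

```text
t 21.08 ang 0.6931 yaw 0.7094 r 109.6 z 0.0770 Ft -5.51 Fr -0.67 Fz 8.17 w 0.0186 q6 -146
```

Call:
{"op": "drive_tool", "data": {"commands": [[0,2e-05,0,-0.0044,-0.00955],[0,2e-05,0,-0.0044,-0.00955],[0,2e-05,0,-0.0044,-0.00955],[0,0,0,0,0],[0,0,0,0,0],[0,0,0,0,0],[0,0,0,0,0],[0,0,0,0,0],[0,0,0,0,0],[0,0,0,0,0]]}}

```text
t: 21.92
ee_pos: [0.4556, -0.2526, 0.077]
orientation: [[0.936, 0.0, -0.353], [0.353, 0.001, 0.936], [0.001, -1.0, 0.001]]
force: [-1.5, 5.5, 8.3]
width: 0.0185
```

```bash
python3 st.py
```

```text
t 21.92 ang 0.7222 yaw 0.7394 r 109.6 z 0.0770 Ft -5.64 Fr -0.45 Fz 8.34 w 0.0185 q6 -148
```

Call:
{"op": "drive_tool", "data": {"commands": [[0,2e-05,0,-0.0044,-0.00955],[0,2e-05,0,-0.0044,-0.00955],[0,2e-05,0,-0.0044,-0.00955],[0,0,0,0,0],[0,0,0,0,0],[0,0,0,0,0],[0,0,0,0,0],[0,0,0,0,0],[0,0,0,0,0],[0,0,0,0,0]]}}

```text
t: 22.75
ee_pos: [0.457, -0.2562, 0.077]
orientation: [[0.925, 0.001, -0.381], [0.381, 0.0, 0.925], [0.001, -1.0, 0.0]]
force: [-1.6, 2.2, 7.5]
width: 0.0189
```

```bash
python3 st.py
```

```text
t 22.75 ang 0.7574 yaw 0.7698 r 109.5 z 0.0770 Ft -2.65 Fr 0.69 Fz 7.51 w 0.0189 q6 -150
```

Call:
{"op": "drive_tool", "data": {"commands": [[0,2e-05,0,-0.0044,-0.00955],[0,2e-05,0,-0.0044,-0.00955],[0,2e-05,0,-0.0044,-0.00955],[0,0,0,0,0],[0,0,0,0,0],[0,0,0,0,0],[0,0,0,0,0],[0,0,0,0,0],[0,0,0,0,0],[0,0,0,0,0]]}}

```text
t: 23.58
ee_pos: [0.4586, -0.2598, 0.077]
orientation: [[0.913, 0.001, -0.409], [0.409, -0.001, 0.913], [0.001, -1.0, -0.001]]
force: [-1.1, 0.4, 6.2]
width: 0.0187
```

```bash
python3 st.py
```

```text
t 23.58 ang 0.7939 yaw 0.7999 r 109.5 z 0.0770 Ft -0.79 Fr 0.85 Fz 6.25 w 0.0187 q6 -152
```

Call:
{"op": "drive_tool", "data": {"commands": [[0,2e-05,0,-0.0044,-0.00955],[0,2e-05,0,-0.0044,-0.00955],[0,2e-05,0,-0.0044,-0.00955],[0,0,0,0,0],[0,0,0,0,0],[0,0,0,0,0],[0,0,0,0,0],[0,0,0,0,0],[0,0,0,0,0],[0,0,0,0,0]]}}

```text
t: 24.42
ee_pos: [0.4596, -0.2621, 0.077]
orientation: [[0.9, 0.001, -0.435], [0.435, 0.001, 0.9], [0.001, -1.0, 0.0]]
force: [-1.9, 3.7, 7.9]
width: 0.0188
```

```bash
python3 st.py
```

```text
t 24.42 ang 0.8163 yaw 0.8295 r 109.5 z 0.0770 Ft -4.16 Fr 0.10 Fz 7.94 w 0.0188 q6 -154
```

Third click: force fell from 5.6 N to 0.8 N across 0.722–0.794 rad, then recovered. I'll go 0.03 further for margin, settle and look.

Call:
{"op": "drive_tool", "data": {"commands": [[0,2e-05,0,-0.0044,-0.00955],[0,2e-05,0,-0.0044,-0.00955],[0,2e-05,0,-0.0044,-0.00955],[0,0,0,0,0],[0,0,0,0,0],[0,0,0,0,0],[0,0,0,0,0],[0,0,0,0,0],[0,0,0,0,0],[0,0,0,0,0]]}}

```text
t: 25.25
ee_pos: [0.461, -0.265, 0.077]
orientation: [[0.887, 0.0, -0.462], [0.462, 0.001, 0.887], [0.001, -1.0, 0.0]]
force: [-2.2, 4.1, 8.0]
width: 0.0185
```

```bash
python3 st.py
python3 - <<'E'
from h import *
im,d,K,T,c=grab("scene")
cv2.imwrite("pics/s2.png",cv2.resize(np.clip(im[130:325,180:375]*1.3,0,255).astype('u1'),None,fx=3,fy=3)[...,::-1])
P=pts(d,K,T);C=P[190:245,310:355].reshape(-1,3);C=C[(C[:,2]>.055)&(C[:,2]<.12)]
for _ in range(4):
    c=C.mean(0);V=np.linalg.svd(C-c,full_matrices=False)[2];n=V[2]*np.sign(V[2][2]);C=C[abs((C-c)@n)<.006]
print("cover",c,n)
im,d,K,T,c=grab("wrist");cv2.imwrite("pics/w2.png",np.clip(im*1.4,0,255).astype('u1')[...,::-1])
E
```

```text
t 25.25 ang 0.8457 yaw 0.8595 r 109.5 z 0.0770 Ft -4.68 Fr 0.15 Fz 7.95 w 0.0185 q6 -156
cover [ 0.58790144 -0.01341515  0.06874495] [-6.95158190e-03 -4.91009728e-04  9.99975717e-01]
```

View pics/s2.png

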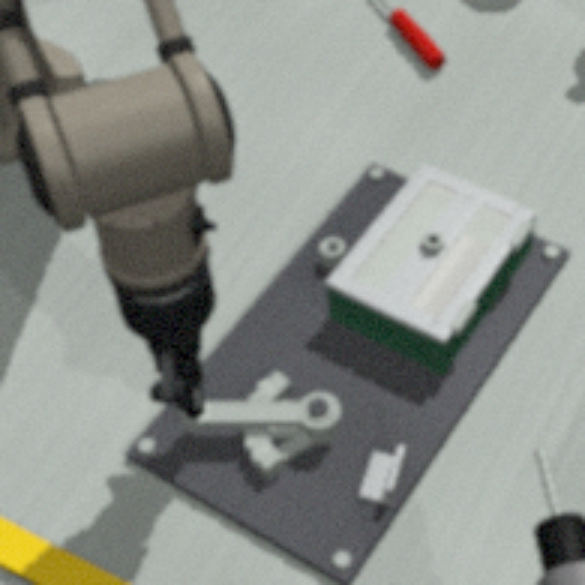

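View pics/w2.png

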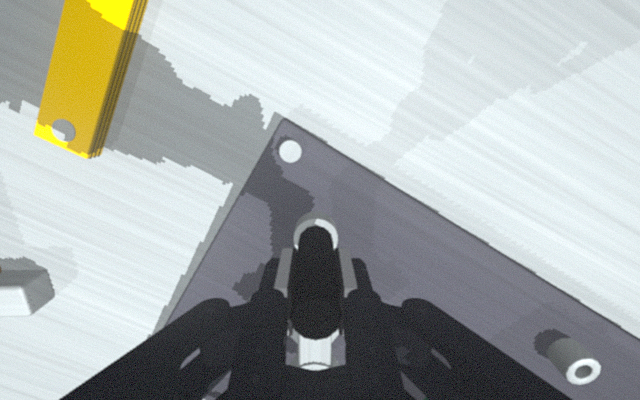

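The scene view shows the lever moved to mid-sector with the fingers on its grip, the cover flat, and the bush (332, 247) and offcut (380, 475) unmoved. The wrist view shows the grip centred between the pads. Handing in.

```bash
python3 -c "
from bench import robot
print(robot.close_job())"
```

```text
the job is handed in; nothing more can be done
None
```

The cover is shut and the lever is held in the third notch. I handed the job in at about 25 s with the fingers still gripping it; the hand-in reports no verdict.

- **Cover:** I pressed it shut on its front bar with closed fingers, to 12.8 N. A plane fit afterwards put its upper face level to within about 0.007 rad and 69 mm above the table.
- **Clicks:** I felt three force drops of about 4 to 5 N each, with the tips at about 0.265, 0.51 and 0.74 rad from rest. The spacing agrees with 0.24 rad per click.
- **Final hold:** The lever is steady at about 0.846 rad. That is roughly 0.10 past the third tip and 0.14 short of the fourth.
- **Bystanders:** The last pictures show the bush and offcut where they started. I did not measure the other bench items again, but the arm went nowhere near them.

**One disagreement:** the sideways force on the lever read about 3 to 5 N between clicks, where 6 to 8 N was expected. There was also a steady upward force of 6 to 8 N while I held the grip. I went by the drops and their spacing, which were clear, and not by the absolute force.

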